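# Jack up the stock rack and hold it for a shim

### The job

The front feet of the stock rack need a shim: pick up the small toe jack and set it upright on the table with its round saddle centred under the round lift pad on the rack's front edge. Pump the handle once all the way down to seat the jack and let it spring all the way back up, then press the handle all the way down again, so that the jack carries the front of the rack, and finish while still holding the handle down. Keep the gripper off the rack and leave the other things on the table where they stand.

Things in the scene. Friction and masses are not known exactly. Their poses are not given: they have to be found in the camera images.
- jack: Loose toe jack, about 0.86 kg. Origin: at the underside, below the centre of its grip block; +x points to the toe (saddle), -x to the handle, z up. Dark steel base plate x -105 to +95 mm, 70 mm wide, 8 mm thick. Grey grip block 40 x 40 mm, top 82 mm up: grasp it from above across y. Saddle 72 mm ahead of the origin; handle pivot at x -30 mm, 62 mm up.
- saddle_top (a point): Centre of the top face of the jack's round steel saddle (32 mm diameter) on its toe: 72 mm ahead of the jack's origin, 45 mm up with the handle up, rising straight up 24 mm with a full stroke (60 mm per rad of handle).
- jack_handle (a joint): Angle of the jack's pump handle: 0 = fully up (it then rises 0.3 rad above level toward -x), 0.4 rad = fully down against its stop. A light spring (1 to 2 N at the grip) brings it back up when let go; pressing down under the rack's load takes about 4 to 9 N at the grip.
- handle_grip (a point): Centre of the black rubber cross grip at the handle's end: 18 mm thick bar, 64 mm long along the jack's y, 140 mm from the pivot. In the jack's frame it lies at x -164 mm, 103 mm up with the handle up, and x -169 mm, 48 mm up with the handle fully down. Press on it from above.
- rack: Low steel rack with two clear tubs, bolted down by its rear feet. Origin: on the table below the middle of its front edge; x points to its rear, z up. Deck x 0 to 300 mm, 420 mm wide, top 74 mm up, front rail top 82 mm; tubs to 140 mm high from x 105 mm back. Front feet at x 22, y +-190 mm. The plain square tabs sticking out 25 mm at y +-170 mm are not lift points.
- pad_under (a point): Centre of the underside of the lift pad: the only round pad (42 mm across, 9 mm thick, cross and 10 mm stud on top), 30 mm ahead of the rack's front edge, on a clamp that stays put, up to 65 mm left or right of the middle. At rest 57 mm above the table, 12 mm above the lowered saddle; a full stroke raises it about 12 mm (the rack tilts about its rear feet). The pad reaches 51 mm ahead of the edge.
- tub: Bystander: small clear tub with black lid, 110 x 90 x 76 mm, origin at the centre of its underside.
- jar_a: Bystander: clear jar with black cap, 68 mm diameter, 110 mm high, origin under its centre.
- jar_b: Bystander: glass jar with steel cap, 60 mm diameter, 90 mm high, origin under its centre.
- can: Bystander: tin can, 74 mm diameter, 100 mm high, origin under its centre.
- spray: Bystander: white bottle, 62 mm diameter, 170 mm high, origin under its centre.
- shims: Bystander: two shims stacked, 70 x 32 x 15 mm, origin under their centre.
- scoop: Bystander: steel spoon lying flat, origin under its middle.

How it is judged (in metres and radians):
On the way, in this order (a step that is already met when the one before it is completed fails the run):
1. the jack stands upright with its saddle centred under the lift pad, handle up, rack still down (horizontal distance between saddle_top and pad_under below 0.014 m and angle between jack's own z axis and vertical below 0.12 rad and value of joint jack_handle below 0.06 rad and height (world z) of pad_under below 0.0595 m and height (world z) of jack below 0.004 m), for 0.3 s.
2. first stroke: handle all the way down, the jack lifts the rack (horizontal distance between saddle_top and pad_under below 0.014 m and angle between jack's own z axis and vertical below 0.12 rad and value of joint jack_handle above 0.35 rad and height (world z) of pad_under above 0.0655 m and contact force between jack and rack above 3 N and contact force between each of the arm, the fingers and rack below 0.5 N), for 0.1 s.
3. the handle is let all the way back up, rack down, saddle still under the pad (horizontal distance between saddle_top and pad_under below 0.014 m and angle between jack's own z axis and vertical below 0.12 rad and value of joint jack_handle below 0.06 rad and height (world z) of pad_under below 0.0595 m), for 0.1 s.
4. second stroke: handle all the way down again, held by the fingers (all of step 2 and contact force between the fingers and jack above 1 N), for 0.2 s.
At the end, for the whole second after the job is handed in: Fingers press the handle (over 1 N), over 0.35 of 0.4 rad down; jack upright (0.12 rad), its saddle within 14 mm of the pad centre seen from above, carrying the rack (over 3 N), whose pad is raised over 8.5 mm (above 65.5 mm); the arm does not touch the rack (all of step 4); the arm keeps its last pose, push and grip.
It fails at once if the rack is raised by something other than the jack's saddle under its pad (height (world z) of pad_under above 0.061 m and horizontal distance between saddle_top and pad_under above 0.03 m).
It fails at once if the gripper or arm pushes on the rack (over 10 N) (contact force between any of the arm, the fingers and rack above 10 N).
It fails at once if another thing on the table is moved more than 40 mm or knocked over (distance of any of tub, jar_a, jar_b, can, spray, shims, scoop from where it was at the start of the episode above 0.04 m or angle between any of tub, jar_a, jar_b, can, spray, shims, scoop's own z axis and vertical above 0.5 rad).
It also fails if it takes over 58 s, if anything falls off the work surface, if the arm or the gripper's body presses on something with over 40 N, if the wrist force passes 120 N, or if a joint passes its speed limit or range.

### The arm

A 6-joint arm with a two-finger parallel gripper is mounted at the origin on the work surface. World frame = base frame: x ahead of the robot, y to its left, z up, the work surface at z = 0. Lengths are in m, angles in degrees, forces in N, time in s.
With the tool pointing down it reaches from about 0.4 to 0.825 m from the base axis. Payload 7 kg.
Tool frame: the origin (TCP) lies at the very end of the fingers, on their centre line; the grasp point (between the pads) lies 19 mm behind it (env.pinch_z is the distance from the TCP to the grasp point, in m); z points along the fingers, y is the line along which they close (so a half turn about z gives the same grasp; the last joint's range is limited). The gripper opens to 85 mm and grips with 20 to 120 N. Pads are 22 mm wide; open, the fingers measure 114 mm over their backs; the gripper's body (76 mm by 85 mm) begins 54 mm behind the grasp point. The pads swing forward as they close: fully open they stand 13 mm farther back than shut.
Start: joints at [-49.441, 20.546, 0.682, 0, -70.136, -16.507], TCP at [0.275, -0.616, 0.231] pointing down, gripper open.
Joint ranges: [-176.03, 176.03], [-82.01, 121.73], [-58.28, 71.71], [-173.87, 95.51], [-174.79, -0.11], [-173.66, 173.66]. Speed limits (degrees/s): [136.94, 136.94, 172.46, 180, 180, 180].

### API

Orientations are given as [roll, pitch, yaw] about the fixed x, y, z axes, in that order (R = Rz(yaw) Ry(pitch) Rx(roll)).
In Python, from plant import env, cam, ticket gives the robot as it stands (env), with the cameras (cam) and the job (ticket).
- The arm moves only by the tool jog_arm, called after "Emit:" as name(argument=value, ...) on one line, values as JSON. Schema: {"type":"object","properties":{"steps":{"type":"object","properties":{"dx":{"type":"array","items":{"type":"number"},"minItems":1,"maxItems":8},"dy":{"type":"array","items":{"type":"number"},"minItems":1,"maxItems":8},"dz":{"type":"array","items":{"type":"number"},"minItems":1,"maxItems":8},"rz":{"type":"array","items":{"type":"number"},"minItems":1,"maxItems":8}},"additionalProperties":false,"required":["dx","dy","dz","rz"]},"jaw":{"type":"number"},"grip_n":{"type":"number"},"only":{"type":"string"},"quiet":{"type":"boolean"},"lines":{"type":"string"}},"required":["steps"],"additionalProperties":false}. steps is an object with one list for each field, all of the same length, 1 to 8, a row being the entries at one place: dx, dy, dz (the shift in m), rz (a turn about the tool's z in degrees); each row is the pose to reach, as a shift and turn from the pose commanded when the call began, along the tool's axes at that moment; what a row does not reach only later rows make up. A row lasts 1/10 s, in which the tool goes at most 0.05 m and 8.59 degrees, less where a joint would pass 70% of its speed; a pose out of reach is approached as far as the arm can. jaw is the opening from 0.0 (shut) to 1.0 (fully open), set as the call begins (left out keeps the last). The fingers move at their own pace and stop on an object; grip_n is the grip in N (left out, the last holds). Time passes only in rows, so rows that do not move let the fingers close. The tool returns the time, the measured TCP pose, the force, the opening and the grip force at its end. only (a regular expression) keeps the lines of the reply that match it, lines (a string "A,B") keeps lines A to B, and quiet returns only ok. Input that does not fit is refused with a message, and nothing moves.
- env.state(): the state, without advancing time (a new reading comes with each control period).
- cam.capture(name): name is "side" or "top"; returns the picture (384x512x3 uint8, red, green, blue); there is no depth.
- cam.get_calibration(name): a dict with "intrinsics" (3x3 intrinsics, pixels), "dist_coeffs" ([k1, k2, p1, p2, k3] as OpenCV has them; the pictures are not rectified), "position" and "orientation" of the camera in the world. Camera axes: x right, y down, z forward; pixel columns grow to the right and rows downward; lengths in m; the calibration is good to about 2 mm. A picture is of the moment at which its call begins. get_calibration takes no time and is no camera call.
- ticket.close_job(): hands the job in; it is judged then, once.
The state is a dict: "t": time; "q": joint angles; "joint_velocities": joint speeds; "effort": joint torques, N m; "position": TCP position; "tcp_rot": TCP orientation; "contact_force": force on the tool from outside, world axes, zero at the start; "torque": the same for the moment, N m; "finger_gap": opening from 0.0 (shut) to 1.0 (fully open); "finger_force": force on a finger pad.
Only numpy, scipy, OpenCV 4.12 (cv2) and the standard library are available. Lean on these libraries where they do the work, as an engineer would, in place of code of your own. Each camera call takes 0.05 s, during which the arm holds its last target. There are 200 camera calls.

## Working session

There is one attempt and no reset: what is moved stays moved. The work goes in short steps, Python scripts to look and compute and a tool call to move; the robot and the scene stay as the last step left them, time stands still between calls to the robot, and variables do not carry over. Pictures are saved under pics/ and viewed, at most 10 in all, crops included, and the job is handed in when it is done.

```bash
ls; mkdir -p pics
```

Run:
```python
from plant import env, cam, ticket
import cv2
for n in("top","side"):
    im=cam.capture(n); cv2.imwrite(f"pics/{n}0.png",im[:,:,::-1]); c=cam.get_calibration(n); print(n,c)
s=env.state();print(s["t"],s["position"],s["tcp_rot"],env.pinch_z)
```

```text
pics
plant.py
top {'intrinsics': array([[427.88033573,   0.        , 254.76198528],
       [  0.        , 427.88033573, 192.61581015],
       [  0.        ,   0.        ,   1.        ]]), 'dist_coeffs': array([-0.16448862,  0.        ,  0.        ,  0.        ,  0.        ]), 'position': array([0.3480688 , 0.01469177, 1.66299536]), 'orientation': array([-172.5754275 ,   -0.77724185,  -90.12169523])}
side {'intrinsics': array([[451.9888232 ,   0.        , 249.55005976],
       [  0.        , 451.9888232 , 189.97204222],
       [  0.        ,   0.        ,   1.        ]]), 'dist_coeffs': array([-0.07560686,  0.        ,  0.        ,  0.        ,  0.        ]), 'position': array([0.12770029, 0.93876758, 1.12580121]), 'orientation': array([-134.87954946,   -1.09979767, -154.27924382])}
0.1 [ 0.27491526 -0.61600667  0.23044216] [ 1.79914238e+02 -8.57328040e-03 -1.55952936e+02] 0.0187
```

View pics/top0.png

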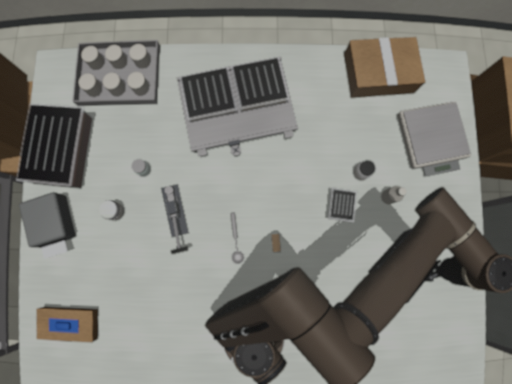

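View pics/side0.png

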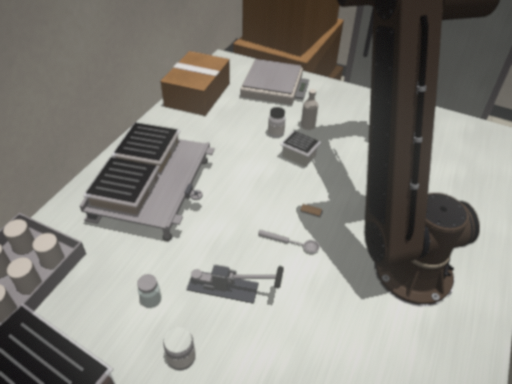

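Top view: jack near (175,212) with its grip at (180,249), rack pad near (236,150). Side view: jack near (225,280), pad near (196,195). I'll enlarge both regions.

Create h.py:
```python
import numpy as np, cv2
from scipy.spatial.transform import Rotation as R
from plant import env, cam, ticket
def ray(n,uv):
    c=cam.get_calibration(n)
    p=cv2.undistortPoints(np.array([[uv]],float),c["intrinsics"],c["dist_coeffs"])[0,0]
    d=R.from_euler("xyz",c["orientation"],degrees=True).as_matrix()@np.r_[p,1]
    return np.array(c["position"]),d
def plane(n,uv,z):
    o,d=ray(n,uv); return o+d*(z-o[2])/d[2]
def tri(a,b):
    A=[];y=[]
    for n,uv in(("top",a),("side",b)):
        o,d=ray(n,uv); d/=np.linalg.norm(d); P=np.eye(3)-np.outer(d,d); A.append(P); y.append(P@o)
    x,*_=np.linalg.lstsq(np.vstack(A),np.hstack(y),rcond=None)
    return x,[np.linalg.norm(P@x-q)*1e3 for P,q in zip(A,y)]
def proj(n,X):
    c=cam.get_calibration(n); M=R.from_euler("xyz",c["orientation"],degrees=True).as_matrix().T
    return cv2.projectPoints(np.array(X,float).reshape(-1,3),cv2.Rodrigues(M)[0],-M@c["position"],c["intrinsics"],c["dist_coeffs"])[0][:,0]
def crop(im,x,y,w,h,s):
    return cv2.resize(im[y:y+h,x:x+w],None,fx=s,fy=s,interpolation=cv2.INTER_CUBIC)
```

Run:
```python
from h import *
t=cv2.imread("pics/top0.png");s=cv2.imread("pics/side0.png")
a=np.hstack([crop(t,140,175,80,60,5),crop(t,200,125,80,60,5)])
b=np.hstack([crop(s,180,255,110,82,400/110)[:298],crop(s,150,150,80,60,5)[:298]])
a=np.vstack([a,b[:,:800]]); cv2.imwrite("pics/m0.png",a);print(a.shape)
```

```text
(598, 800, 3)
```

View pics/m0.png

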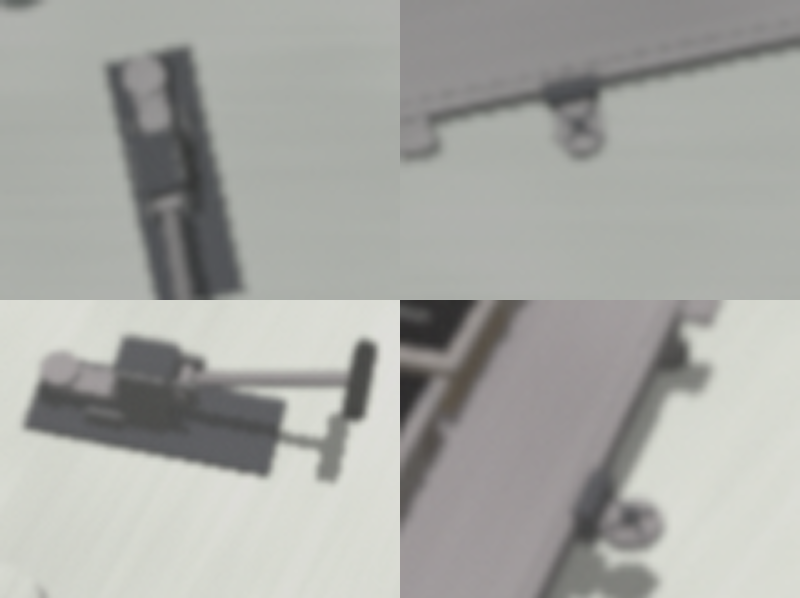

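Add to h.py:
```python
def src(x,y,ox,oy,s): return ((x+.5)/s-.5+ox,(y+.5)/s-.5+oy)
```

Run:
```python
from h import *
T=lambda x,y:src(x,y,140,175,5)
P=lambda x,y:src(x,y,200,125,5)
S=lambda x,y:src(x,y-300,180,255,400/110)
Q=lambda x,y:src(x-400,y-300,150,150,5)
np.set_printoptions(precision=4,suppress=True)
print("saddle",tri(T(144,76),S(63,367)),plane("top",T(144,76),.045),plane("side",S(63,367),.045))
print("pad",tri(P(179,131),Q(632,525)),plane("top",P(179,131),.067),plane("side",Q(632,525),.067))
print("grip",plane("side",S(359,380),.103),plane("top",(180,249),.103))
for c in((106,64),(190,46),(243,290)):print("plate top",plane("top",T(*c),.008))
for c in((25,429),(268,476)):print("plate side",plane("side",S(*c),0))
print("plate side tr",plane("side",S(285,402),.008))
print("block side front/rear", [plane("side",S(*c),.082) for c in((124,337),(175,348),(170,380),(116,370))])
# rack edge direction, rail top
a,b=plane("top",P(40,117),.074),plane("top",P(390,42),.074);print("rack edge",a,b)
t=cv2.imread("pics/top0.png")
g=cv2.cvtColor(t,cv2.COLOR_BGR2GRAY)
m=(g[160:260,150:200]<100).astype(np.uint8)
n,l,st,ce=cv2.connectedComponentsWithStats(m)
for i in range(1,n):
    if st[i,4]>20: print("dark",st[i],ce[i]+[150,160])
# where is the block centre
```

```text
saddle (array([0.5693, 0.3231, 0.0443]), [np.float64(0.7572359479597217), np.float64(0.7572359479607148)]) [0.5699 0.3233 0.045 ] [0.5682 0.3234 0.045 ]
pad (array([0.7193, 0.0668, 0.0627]), [np.float64(1.4120433352381259), np.float64(1.412043335237264)]) [0.7169 0.0661 0.067 ] [0.7184 0.0705 0.067 ]
grip [0.3424 0.2684 0.103 ] [0.3447 0.2653 0.103 ]
plate top [0.5845 0.3608 0.008 ]
plate top [0.5987 0.2945 0.008 ]
plate top [0.4079 0.2495 0.008 ]
plate side [0.5836 0.3626 0.    ]
plate side [0.3924 0.3148 0.    ]
plate side tr [0.4073 0.252  0.008 ]
block side front/rear [array([0.5252, 0.2992, 0.082 ]), array([0.4852, 0.2907, 0.082 ]), array([0.475 , 0.3184, 0.082 ]), array([0.5158, 0.3288, 0.082 ])]
rack edge [0.7264 0.1718 0.074 ] [ 0.7855 -0.0953  0.074 ]
dark [ 12  25  25  51 582] [175.3007 211.7801]
dark [21 86 17  8 73] [179.6849 249.137 ]
```

The measurements agree with the given sizes: saddle z is 44 mm, the pad is 30.6 mm ahead of the rack edge, and the plate is 196 by 68 mm. The jack origin is about (0.500, 0.3065) at yaw 13.7°, and the pad is about (0.718, 0.068) with the rack at yaw 12.5°.

Add to h.py:
```python
def go(p,yaw=None):
    s=env.state(); M=R.from_euler("xyz",s["tcp_rot"],degrees=True)
    d=M.inv().apply(np.array(p)-s["position"])
    a=0 if yaw is None else -((yaw-s["tcp_rot"][2]+180)%360-180)
    print("tool shift",d.round(4),"turn",round(a,2),"dist",np.linalg.norm(d).round(3))
```

Run:
```python
from h import *
go((.50,-.2,.24)); go((.50,.3065,.2),-166.3)
```

```text
tool shift [-0.3751  0.2882 -0.0092] turn 0 dist 0.473
tool shift [-0.5815  0.7507  0.0315] turn 10.35 dist 0.95
```

Emit:
jog_arm(steps={"dx":[-0.375,-0.375,-0.375,-0.375,-0.375,-0.375,-0.375,-0.375],"dy":[0.288,0.288,0.288,0.288,0.288,0.288,0.288,0.288],"dz":[-0.01,-0.01,-0.01,-0.01,-0.01,-0.01,-0.01,-0.01],"rz":[0,0,0,0,0,0,0,0]}, jaw=1.0, grip_n=60)

```text
t: 0.9
position: [0.4658, -0.2627, 0.2398]
tcp_rot: [180.0, 0.0, -155.9]
contact_force: [1.1, -0.6, -0.4]
finger_gap: 0.996
finger_force: 0.0
```

```bash
python3 -c "
from h import *
go((.50,.3065,.2),-166.3)"
```

```text
tool shift [-0.2632  0.5058  0.0398] turn 10.35 dist 0.572
```

Emit:
jog_arm(steps={"dx":[-0.263,-0.263,-0.263,-0.263,-0.263,-0.263,-0.263,-0.263],"dy":[0.506,0.506,0.506,0.506,0.506,0.506,0.506,0.506],"dz":[0.04,0.04,0.04,0.04,0.04,0.04,0.04,0.04],"rz":[10.3,10.3,10.3,10.3,10.3,10.3,10.3,10.3]})

```text
t: 1.7
position: [0.4884, 0.1295, 0.2122]
tcp_rot: [180.0, 0.0, -166.2]
contact_force: [1.0, 0.0, -0.1]
finger_gap: 1.0
finger_force: 0.0
```

```bash
python3 -c "
from h import *
go((.50,.3065,.2),-166.3)"
```

```text
tool shift [-0.0534  0.1692  0.0122] turn 0.07 dist 0.178
```

Emit:
jog_arm(steps={"dx":[-0.053,-0.053,-0.053,-0.053,-0.053,-0.053],"dy":[0.169,0.169,0.169,0.169,0.169,0.169],"dz":[0.012,0.012,0.012,0.012,0.012,0.012],"rz":[0,0,0,0,0,0]})

```text
t: 2.3
position: [0.4997, 0.3044, 0.1993]
tcp_rot: [-179.9, -0.1, -166.2]
contact_force: [-0.6, -0.2, 1.0]
finger_gap: 1.0
finger_force: 0.0
```

```bash
python3 -c "
from h import *
go((.50,.3065,.036),-166.3)"
```

```text
tool shift [-0.0011  0.0021  0.1633] turn 0.12 dist 0.163
```

Emit:
jog_arm(steps={"dx":[0,0,0,0,0,0,0],"dy":[0.001,0.001,0.001,0.001,0.001,0.001,0.001],"dz":[0.05,0.10,0.13,0.15,0.163,0.163,0.163],"rz":[0,0,0,0,0,0,0]})

```text
t: 3.0
position: [0.5005, 0.3051, 0.0382]
tcp_rot: [180.0, 0.1, -166.3]
contact_force: [0.5, 0.1, 0.4]
finger_gap: 0.998
finger_force: 0.0
```

Emit:
jog_arm(steps={"dx":[0,0,0,0,0,0],"dy":[0,0,0,0,0,0],"dz":[0,0,0,0,0,0],"rz":[0,0,0,0,0,0]}, jaw=0.0, grip_n=70)

```text
t: 3.6
position: [0.5006, 0.3063, 0.0384]
tcp_rot: [179.9, 0.1, -166.2]
contact_force: [-2.5, 2.2, 5.7]
finger_gap: 0.463
finger_force: 70.2
```

Gripped: the opening is 39 mm, which matches the block. Next I lift and measure the jack in hand.

Emit:
jog_arm(steps={"dx":[0,0,0,0,0],"dy":[0,0,0,0,0],"dz":[-0.02,-0.05,-0.07,-0.07,-0.07],"rz":[0,0,0,0,0]})

```text
t: 4.1
position: [0.4989, 0.3045, 0.1059]
tcp_rot: [-180.0, -0.1, -166.3]
contact_force: [-0.3, -0.0, -9.4]
finger_gap: 0.456
finger_force: 73.8
```

Run:
```python
from h import *
np.set_printoptions(precision=4,suppress=True)
t=cam.capture("top");s=cam.capture("side")
print(env.state()["position"],env.state()["tcp_rot"])
cv2.imwrite("pics/t1.png",t[:,:,::-1]);cv2.imwrite("pics/s1.png",s[:,:,::-1])
st=env.state()["position"]
o=np.array([.5,.3065,.07]);u=np.array([np.cos(np.radians(13.7)),np.sin(np.radians(13.7)),0])
X=o+.072*u+[0,0,.045]; pt,ps=proj("top",X)[0].astype(int),proj("side",X)[0].astype(int)
print(pt,ps)
a=np.hstack([crop(t,pt[0]-30,pt[1]-20,80,80,5),crop(s,ps[0]-40,ps[1]-40,80,80,5)])
cv2.imwrite("pics/m1.png",a[:,:,::-1])
```

```text
[0.4986 0.304  0.105 ] [-179.9124   -0.1997 -166.2857]
[164 187] [194 258]
```

View pics/m1.png

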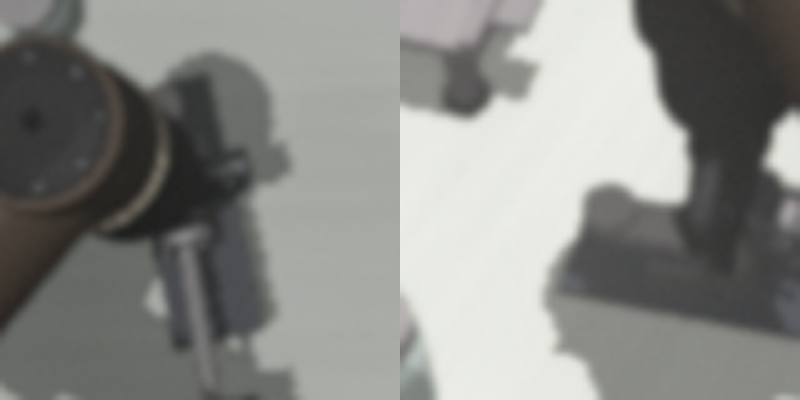

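The jack is lifted and level. The side crop shows the saddle centre near (608,208). The arm hides the saddle in the top view.

Run:
```python
from h import *
p=env.state()["position"]
X=plane("side",src(208,206,194-40,258-40,5),.1125)
a=np.radians(13.7);u=np.array([np.cos(a),np.sin(a)]);v=np.array([-u[1],u[0]])
d=(X-p)[:2];print(X,d@u,d@v)
b=np.radians(12.5);ub=np.array([np.cos(b),np.sin(b)])
t=np.array([.718,.068])-.072*ub
print(t); go((*(t-.10*ub),.105),-167.5)
```

```text
[0.56891477 0.32313931 0.1125    ] 0.07280945023946427 0.001913954329276018
[0.64770669 0.05241635]
tool shift [ 0.0148 -0.2777  0.0005] turn 1.21 dist 0.278
```

Emit:
jog_arm(steps={"dx":[0.007,0.007,0.007,0.007,-0.005,-0.015,-0.025,-0.03],"dy":[-0.05,-0.10,-0.15,-0.19,-0.23,-0.26,-0.275,-0.278],"dz":[0,0,0,0,0,0,0,0],"rz":[0.2,0.4,0.6,0.8,1,1.2,1.2,1.2]})

```text
t: 5.0
position: [0.5954, 0.0404, 0.1055]
tcp_rot: [-180.0, -0.1, -167.6]
contact_force: [0.5, 0.7, -10.1]
finger_gap: 0.463
finger_force: 75.8
```

Emit:
jog_arm(steps={"dx":[0,0],"dy":[0,0],"dz":[0,0],"rz":[0,0]})

```text
t: 5.2
position: [0.5944, 0.0429, 0.1063]
tcp_rot: [180.0, -0.1, -167.4]
contact_force: [1.2, -0.2, -9.1]
finger_gap: 0.461
finger_force: 75.9
```

Run:
```python
from h import *
b=np.radians(12.5);ub=np.array([np.cos(b),np.sin(b)])
t=np.array([.718,.068])-.072*ub-.001*np.array([-ub[1],ub[0]])
go((*(t-.055*ub),.0445),-167.5)
```

```text
tool shift [ 0.0007 -0.0032  0.0618] turn 0.07 dist 0.062
```

Lower to about 6 mm clearance and take a look.

Emit:
jog_arm(steps={"dx":[0,0,0,0,0],"dy":[-0.003,-0.003,-0.003,-0.003,-0.003],"dz":[0.03,0.05,0.062,0.062,0.062],"rz":[0,0,0,0,0]})

```text
t: 5.7
position: [0.5962, 0.04, 0.0458]
tcp_rot: [-180.0, 0.0, -167.4]
contact_force: [0.3, 0.5, -8.0]
finger_gap: 0.459
finger_force: 75.5
```

Run:
```python
from h import *
t=cam.capture("top");s=cam.capture("side")
cv2.imwrite("pics/t2.png",t[:,:,::-1]);cv2.imwrite("pics/s2.png",s[:,:,::-1])
print(env.state()["position"])
a=np.hstack([crop(t,200,125,80,80,5),crop(s,160,160,80,80,5)])
cv2.imwrite("pics/m2.png",a[:,:,::-1])
```

```text
[0.59679469 0.03994316 0.04651165]
```

View pics/m2.png

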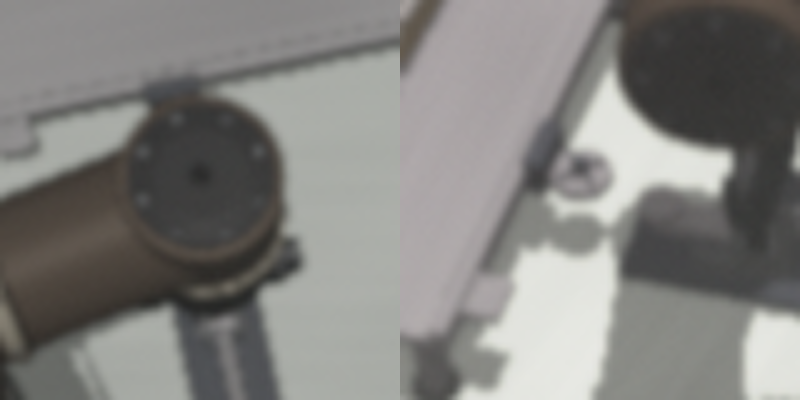

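The side crop shows the pad clear at (582,174), with the saddle behind it and in line. I slide in 52 mm, 2 mm lower.

Emit:
jog_arm(steps={"dx":[0,-0.015,-0.03,-0.042,-0.0525,-0.0525,-0.0525],"dy":[0,0,0,0,0,0,0],"dz":[0.002,0.002,0.002,0.002,0.002,0.002,0.002],"rz":[0,0,0,0,0,0,0]})

```text
t: 6.5
position: [0.6466, 0.0506, 0.0428]
tcp_rot: [180.0, -0.1, -167.5]
contact_force: [-0.8, 0.3, -9.3]
finger_gap: 0.463
finger_force: 75.9
```

Run:
```python
from h import *
s=cam.capture("side");cv2.imwrite("pics/s3.png",s[:,:,::-1])
print(env.state()["position"])
cv2.imwrite("pics/m3.png",crop(s,150,150,100,80,6)[:,:,::-1])
```

```text
[0.64631709 0.05052386 0.0428653 ]
```

View pics/m3.png

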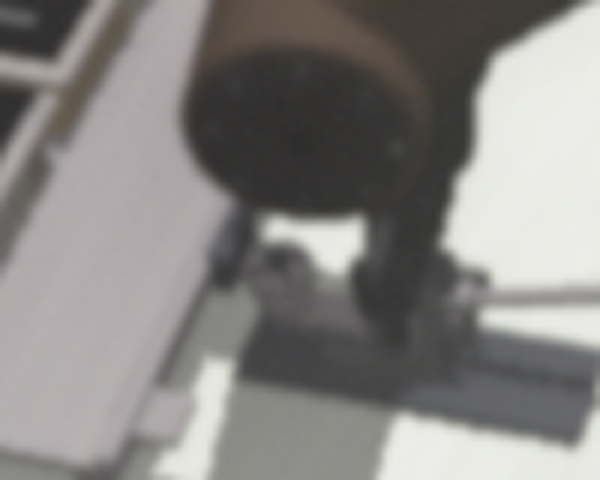

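The saddle sits under the pad at about (283,272), with no contact. Next I set the jack down and release it.

Emit:
jog_arm(steps={"dx":[-0.001,-0.001,-0.001,-0.001,-0.001],"dy":[0,0,0,0,0],"dz":[0.002,0.004,0.005,0.005,0.005],"rz":[0,0,0,0,0]})

```text
t: 7.05
position: [0.6477, 0.0509, 0.0385]
tcp_rot: [180.0, -0.0, -167.4]
contact_force: [-4.6, 0.4, -3.9]
finger_gap: 0.46
finger_force: 76.3
```

Emit:
jog_arm(steps={"dx":[0,0,0,0],"dy":[0,0,0,0],"dz":[0,0,0,0],"rz":[0,0,0,0]}, jaw=1.0)

```text
t: 7.45
position: [0.6487, 0.0511, 0.0387]
tcp_rot: [-180.0, 0.1, -167.4]
contact_force: [0.5, 1.4, -0.0]
finger_gap: 0.998
finger_force: 0.0
```

Emit:
jog_arm(steps={"dx":[0,0,0,0.05,0.10,0.15,0.19,0.19],"dy":[0,0,0,0,0,0,0,0],"dz":[-0.04,-0.08,-0.12,-0.13,-0.13,-0.13,-0.13,-0.13],"rz":[0,0,0,0,0,0,0,0]})

```text
t: 8.25
position: [0.4581, 0.0083, 0.1687]
tcp_rot: [179.9, 0.0, -167.5]
contact_force: [1.4, 0.4, 1.6]
finger_gap: 0.999
finger_force: 0.0
```

Run:
```python
from h import *
t=cam.capture("top");s=cam.capture("side")
cv2.imwrite("pics/t4.png",t[:,:,::-1]);cv2.imwrite("pics/s4.png",s[:,:,::-1])
a=np.hstack([crop(t,200,130,80,100,5),crop(s,170,160,80,100,5)])
cv2.imwrite("pics/m4.png",a[:,:,::-1])
```

```text
(no output)
```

View pics/m4.png

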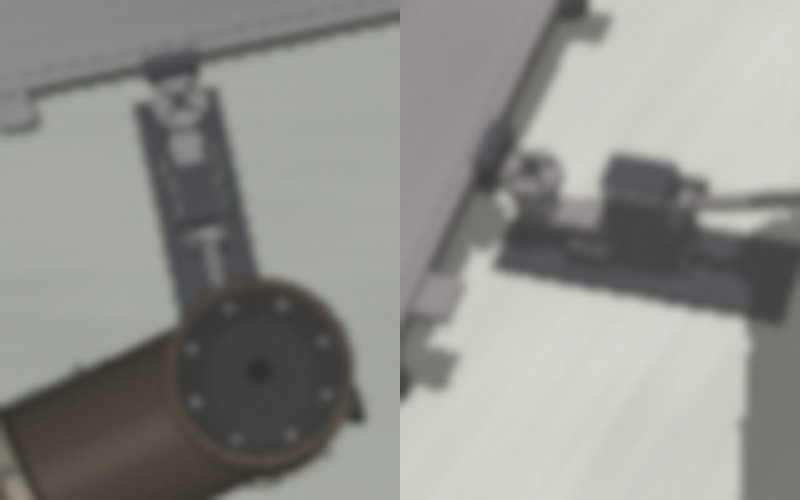

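The jack stands upright behind the pad. Top-crop plate corners are (136,104) and (216,88), and the side-crop front corner is (497,267). I'll check the centring from these.

Run:
```python
from h import *
np.set_printoptions(precision=4,suppress=True)
T=lambda x,y:src(x,y,200,130,5)
S=lambda x,y:src(x-400,y,170,160,5)
a,b=plane("top",T(136,104),.008)[:2],plane("top",T(216,88),.008)[:2]
l=plane("top",T(180,305),.008)[:2]
yaw=np.degrees(np.arctan2(*(a-l)[::-1]));print("corners",a,b,np.linalg.norm(a-b),"yaw",yaw)
r=np.radians(yaw);u=np.array([np.cos(r),np.sin(r)]);v=np.array([-u[1],u[0]])
print("saddle from top corners",(a+b)/2-.023*u)
c=plane("side",S(497,267),0)[:2];print("side corner",c,"saddle",c-.023*u-.035*v)
c=plane("side",S(780,323),0)[:2];print("rear corner",c,"saddle",c+.177*u-.035*v)
print("pad top/side",plane("top",T(182,104),.066),plane("side",S(531,173),.066),tri(T(182,104),S(531,173)))
p=np.array([.6487,.0511]);sd=p+.072*u;print("from TCP",sd)
go((*(sd-.236*u),.125))
```

```text
corners [0.7322 0.1021] [0.7452 0.0388] 0.06461055904980138 yaw 12.483139712590612
saddle from top corners [0.7163 0.0655]
side corner [0.7327 0.1009] saddle [0.7178 0.0617]
rear corner [0.5414 0.0599] saddle [0.7218 0.064 ]
pad top/side [0.7187 0.0639 0.066 ] [0.7204 0.0684 0.066 ] (array([0.7213, 0.0646, 0.0617]), [np.float64(1.5670273968170663), np.float64(1.5670273968174009)])
from TCP [0.719  0.0667]
tool shift [-0.0266  0.0002  0.0444] turn 0 dist 0.052
```

Saddle and pad agree within about 3–4 mm, so it's time to pump. First the fingers close and move over the grip.

Emit:
jog_arm(steps={"dx":[-0.024,-0.024,-0.024,-0.024,-0.024,-0.024],"dy":[0,0,0,0,0,0],"dz":[0,0.02,0.04,0.044,0.044,0.044],"rz":[0,0,0,0,0,0]}, jaw=0.0, grip_n=40)

```text
t: 8.95
position: [0.487, 0.0151, 0.1249]
tcp_rot: [-180.0, 0.0, -167.4]
contact_force: [-0.0, -0.1, -0.5]
finger_gap: -0.004
finger_force: 0.0
```

Emit:
jog_arm(steps={"dx":[0,0,0,0],"dy":[0,0,0,0],"dz":[0.01,0.02,0.03,0.04],"rz":[0,0,0,0]})

```text
t: 9.35
position: [0.4855, 0.0146, 0.0833]
tcp_rot: [-180.0, -0.1, -167.5]
contact_force: [-6.5, -0.4, 9.4]
finger_gap: -0.002
finger_force: 4.0
```

Emit:
jog_arm(steps={"dx":[0,0,0,0,0,0],"dy":[0,0,0,0,0,0],"dz":[0.01,0.02,0.027,0.03,0.031,0.031],"rz":[0,0,0,0,0,0]})

```text
t: 9.95
position: [0.4849, 0.0143, 0.0541]
tcp_rot: [-179.9, -0.1, -167.4]
contact_force: [-13.3, 0.5, 30.5]
finger_gap: 0.001
finger_force: 15.1
```

The handle is at its stop with 30 N on the tool. I take pictures while it is down, let it up, then take more.

Run:
```python
from h import *
for n in("top","side"): cv2.imwrite(f"pics/{n}5.png",cam.capture(n)[:,:,::-1])
```

Emit:
jog_arm(steps={"dx":[0,0,0,0,0,0,0,0],"dy":[0,0,0,0,0,0,0,0],"dz":[-0.015,-0.03,-0.05,-0.07,-0.075,-0.075,-0.075,-0.075],"rz":[0,0,0,0,0,0,0,0]})

```text
t: 10.85
position: [0.4854, 0.0147, 0.1271]
tcp_rot: [-180.0, -0.1, -167.5]
contact_force: [0.3, -0.6, -0.9]
finger_gap: 0.002
finger_force: 0.0
```

Run:
```python
from h import *
for n in("top","side"): cv2.imwrite(f"pics/{n}6.png",cam.capture(n)[:,:,::-1])
r=[]
for k in(5,6):
    t=cv2.imread(f"pics/top{k}.png");s=cv2.imread(f"pics/side{k}.png")
    r.append(np.hstack([crop(t,200,135,80,60,5),crop(s,170,160,80,60,5)]))
cv2.imwrite("pics/m6.png",np.vstack(r))
```

```text
(no output)
```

View pics/m6.png

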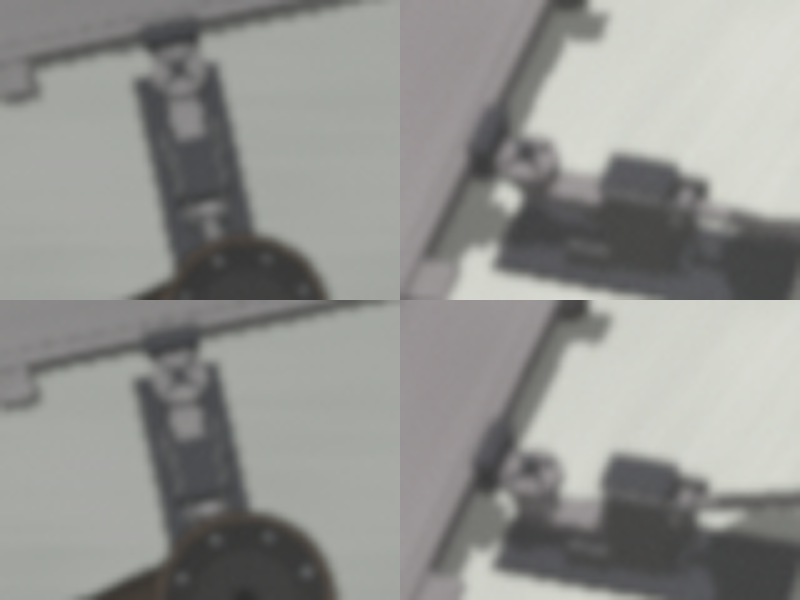

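The pad rose (side row 160 against 172, about 2.4 px or 12 mm) and came back down, and the jack stayed centred. Now the second stroke, to hold.

Emit:
jog_arm(steps={"dx":[0,0,0,0,0,0,0,0],"dy":[0,0,0,0,0,0,0,0],"dz":[0.015,0.03,0.04,0.05,0.06,0.068,0.073,0.075],"rz":[0,0,0,0,0,0,0,0]})

```text
t: 11.75
position: [0.4851, 0.0143, 0.0538]
tcp_rot: [-179.9, -0.1, -167.4]
contact_force: [-14.1, 0.8, 32.8]
finger_gap: -0.002
finger_force: 16.6
```

Emit:
jog_arm(steps={"dx":[0,0,0,0,0],"dy":[0,0,0,0,0],"dz":[0,0,0,0,0],"rz":[0,0,0,0,0]})

```text
t: 12.25
position: [0.485, 0.0143, 0.0545]
tcp_rot: [-180.0, -0.1, -167.4]
contact_force: [-11.7, -0.7, 26.1]
finger_gap: 0.003
finger_force: 13.3
```

Run:
```python
from h import *
r=[]
t=cam.capture("top")[:,:,::-1];s=cam.capture("side")[:,:,::-1]
cv2.imwrite("pics/m7.png",np.hstack([crop(t,200,135,80,60,5),crop(s,170,160,80,60,5)]))
```

```text
(no output)
```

View pics/m7.png

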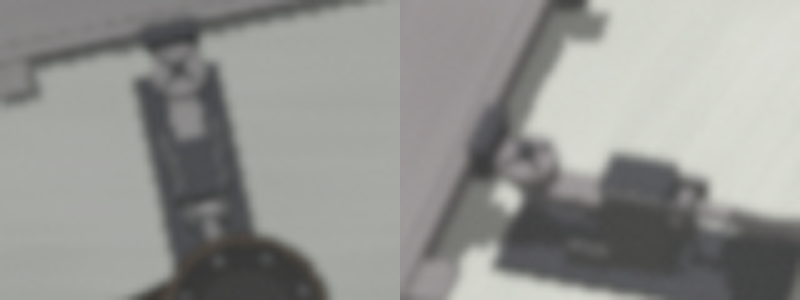

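The pad is raised again (side row 160) with the jack centred, and the handle is held at its stop with 26 N.

```bash
python3 -c "
from plant import env, cam, ticket
print(ticket.close_job())"
```

```text
the job is handed in; nothing more can be done
None
```

I handed the job in at about 12 s: the jack is centred under the lift pad to within about 4 mm and carries the front of the rack, raised about 12 mm, with the handle held fully down on its second stroke (no verdict was returned).

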